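# Check the spring balance of a drying chamber's hood

## Task

Slide the roll of tape up off the spindle on the drying chamber's hood and lay it flat in the square steel dish. Then raise the hood past its balance point (about 46 degrees open) until its springs carry it, without letting it run up to its stop (69 degrees), ease it back and finish while holding it just below the balance point, within some ten degrees, where it would fall shut if let go. Leave the other things where they stand.

Things in the scene. Friction and masses are not known exactly. Their poses are not given: they have to be found in the camera images.
- chamber: White open-topped drying chamber with a hinged aluminium hood, 200 x 200 mm and 105 mm high with the hood shut, fixed to the worktop. Origin: centre of its underside. x points from its front (handle side) to its rear (hinge side), y to its left, z up.
- hood (a joint): Hood angle: 0 shut (level), 1.2 rad open at its stop; grows as the front edge rises. Springs at the hinge: left alone the hood falls shut below 0.80 rad (46 degrees) and swings open to its stop above it; at 0.80 it balances. It takes about 1 N upward at the handle to start raising it, less near the balance. No appreciable friction.
- handle (a point): Middle of the hood's round bar handle: 12 mm thick, 124 mm long, along the chamber's y, 250 mm from the hinge axis, level with it when shut. It stands 50 mm out from the hood's front edge on two thin arms 54 mm left and right of this point (44 mm free gap behind it). At angle q it is 100 + 250 sin(q) mm above the worktop, 279 mm at balance. A gripped bar can turn between the fingers.
- hood_hinge (a point): Middle of the hood's hinge axis, which runs along the chamber's y at its rear, 100 mm behind its origin and 100 mm above the worktop.
- spindle_top (a point): Top of the upright steel spindle in the middle of the hood (16 mm thick, 45 mm high, on a 3 mm flange 40 mm across; its top stands 153 mm above the worktop when the hood is shut).
- tape_roll: Roll of white tape, a ring 50 mm across and 34 mm high with a 26 mm hole, about 0.1 kg, threaded on the spindle. Origin: centre of its underside (108 mm above the worktop on the spindle); z is its axis.
- dish: Shallow square steel dish left of the chamber, 120 x 120 mm outside, walls 3 mm thick and 16 mm high, fixed. Origin: centre of its underside; inner floor about 3 mm higher.
- slide_box: Bystander: small pale grey slide box, 37 x 97 x 33 mm, in front of the chamber. Origin: centre of its underside.
- petri_2: Bystander: petri dish 55 mm across and 14 mm high, in front of the chamber. Origin: centre of its underside.
- vial_a: Bystander: small vial 25 mm across and 46 mm high, behind the dish. Origin: centre of its underside.
Things that resemble listed ones, but are neither listed nor needed, are in the scene too. There is more than one size of the dish; the one meant has the size given above.

How it is judged:
By the outcome, as a careful person would: the job done as asked, in the order asked, and still so for the second after the job is handed in, while the arm keeps its last pose, push and grip.
It also fails if it takes over 64 s, if anything falls off the work surface, if the arm or the gripper's body presses on something with over 40 N, if the wrist force passes 120 N, or if a joint passes its speed limit or range.

## Robot

A 7-joint arm with a two-finger parallel gripper is mounted at the origin on a cart in front of the work surface, level with it; the furniture and walls round the work are solid. World frame = base frame: x ahead of the robot, y to its left, z up, the work surface at z = 0. Lengths are in m, angles in degrees, forces in N, time in s.
With the tool pointing down it reaches from about 0.35 to 0.775 m from the base axis. Payload 3.1 kg.
Tool frame: the origin (TCP) lies midway between the tips of the shut fingers; the grasp point (between the pads) lies 19 mm behind it; z points along the fingers, y is the line along which they close (so a half turn about z gives the same grasp; the last joint's range is limited). The gripper opens to 85 mm and grips with 20 to 120 N. Pads are 22 mm wide; open, the fingers measure 114 mm over their backs; the gripper's body (76 mm by 85 mm) begins 54 mm behind the grasp point. The pads swing forward as they close: fully open they stand 13 mm farther back than shut.
Start: joints at [61.209, 17.813, 0.802, 86.603, -0.252, 75.585, -1.558], TCP at [0.245, -0.493, 0.231] pointing down, gripper open.
Joint ranges: [-154.91, 154.91], [-16.99, 109.72], [-72.82, 74.43], [7.12, 147.25], [-82.49, 262.49], [11.32, 116.49], [-174.64, 174.64]. Speed limits (degrees/s): [159.86, 159.86, 180, 180, 180, 180, 180].

## Interface

Orientations are given as [roll, pitch, yaw] about the fixed x, y, z axes, in that order (R = Rz(yaw) Ry(pitch) Rx(roll)).
In Python, from rig import ctrl, get_image, job, look_for, outline_of, tip_of gives the robot as it stands. Calls block until the motion is done:
- ctrl.move_to(position, orientation): joint-space move of the TCP to a pose.
- ctrl.movel(position, ori=None, velocity=0.15, contact_N=None): straight line of the TCP; ori=None keeps the orientation; velocity is the mean speed in m/s. With contact_N (N) it stops when the force on the tool has changed by that much, and returns True; else False.
- ctrl.set_joints(angles): joint-space move.
- ctrl.command_gripper(opening, grip_force=None): finger opening in m; grip_force is the grip in N (None keeps the last); returns when the fingers have stopped.
- ctrl.wait(seconds).
- ctrl.solve_ik(position, orientation): joint angles nearest the present ones, or None.
- ctrl.get_state(): the state.
- get_image(name): name is "side" or "top" or "wrist"; returns a dict with "img" (420x560x3 uint8, red, green, blue), "fx", "fy", "cx", "cy" (pixels), "T" (4x4, takes a point from camera to world coordinates). Camera axes: x right, y up, looking along -z (the intrinsics and any distortion apply to the point x, -y, -z); pixel columns grow to the right and rows downward; lengths in m; the calibration is good to about 2 mm. A picture is of the moment at which its call begins. There is no depth.
A pose or a line that the arm cannot do raises ctrl.MotionError and nothing moves.
- job.finish_job(): hands the job in; it is judged then, once.
Trained networks look in the newest picture that a camera, given by its name, has taken for a name from the list of things; names that differ only in an ending like _2 or _b are one class to them, and where a whole thing is asked for, a point or a joint stands for the part that bears it (a point fixed in the world has none). Each returns a list of dicts, best first, with "p" (0 to 1); they miss things now and then, are a little off and sometimes report something else, mostly with a low value. They report only what shows in the picture. A call takes as long as a camera call. They do not tell look-alikes from the thing itself.
- look_for(camera, target): "box" ([centre column, centre row, width, height] in pixels, round what is visible of it).
- outline_of(camera, target): "mask" (420x560 bool, what is visible of it) and "box" ([centre column, centre row, width, height] in pixels, round what is visible of it).
- tip_of(camera, target): "centre" ([column, row] in pixels: a listed point, or the origin of a listed thing).
The state is a dict: "clock": time; "qpos": joint angles; "joint_velocities": joint speeds; "joint_torque": joint torques, N m; "tcp_pos": TCP position; "tool_rot": TCP orientation; "contact_force": force on the tool from outside, world axes, zero at the start; "ft_torque": the same for the moment, N m; "finger_gap": finger opening in m; "gripper_force": force on a finger pad.
Only numpy, scipy, OpenCV 4.12 (cv2) and the standard library are available. Lean on these libraries where they do the work, as an engineer would, in place of code of your own. Each camera call takes 0.05 s, during which the arm holds its last target. There are 200 camera calls.

## Working session

There is one attempt and no reset: what is moved stays moved. The work goes in short steps, each a Python script; the robot and the scene stay as the last script left them, time stands still between calls to the robot, and variables do not carry over. Pictures are saved under pics/ and viewed, at most 10 in all, crops included, and the job is handed in when it is done.

```bash
ls; mkdir -p pics; cat > h.py <<'E'
import numpy as np, cv2
from rig import ctrl, get_image, job, look_for, outline_of, tip_of
def save(im,n): cv2.imwrite('pics/'+n+'.png', cv2.cvtColor(im['img'],cv2.COLOR_RGB2BGR))
def ray(im,px):
    d=np.array([(px[0]-im['cx'])/im['fx'],-(px[1]-im['cy'])/im['fy'],-1.]); T=np.array(im['T'])
    return T[:3,3],T[:3,:3]@d
def atz(im,px,z):
    o,d=ray(im,px); return o+d*(z-o[2])/d[2]
def tri(rs):
    A=0;b=0
    for o,d in rs:
        d=d/np.linalg.norm(d);P=np.eye(3)-np.outer(d,d);A=A+P;b=b+P@o
    return np.linalg.solve(A,b)
E
python3 - <<'E'
from h import *
print({k:v for k,v in get_image('top').items() if k not in('img','fx','fy','cx','cy')}.keys())
Z=dict(chamber=0,handle=.1,hood_hinge=.1,spindle_top=.153,tape_roll=.108,dish=0,slide_box=0,petri_2=0,vial_a=0)
for c in('top','side'):
    im=get_image(c);save(im,c+'0');print(c,im['fx'],np.round(im['T'],2).tolist())
    for n,z in Z.items():
        print(n,[(round(r['p'],2),np.round(r['centre']).tolist(),np.round(atz(im,r['centre'],z),3).tolist()) for r in tip_of(c,n)[:4]])
E
```

```text
pics
dict_keys(['T'])
top 439.52483473660004 [[0.02, 0.99, -0.12, 0.41], [-1.0, 0.02, 0.01, 0.28], [0.01, 0.12, 0.99, 0.96], [0.0, 0.0, 0.0, 1.0]]
chamber [(0.9, [328.0, 181.0], [0.604, 0.158, 0.0])]
handle [(0.71, [352.0, 280.0], [0.388, 0.123, 0.1]), (0.58, [348.0, 243.0], [0.459, 0.132, 0.1])]
hood_hinge []
spindle_top [(0.68, [340.0, 164.0], [0.606, 0.154, 0.153])]
tape_roll []
dish [(0.84, [173.0, 205.0], [0.542, 0.5, 0.0]), (0.64, [249.0, 223.0], [0.505, 0.331, 0.0])]
slide_box [(0.95, [350.0, 281.0], [0.384, 0.11, 0.0])]
petri_2 [(0.92, [285.0, 285.0], [0.372, 0.249, 0.0])]
vial_a [(0.48, [225.0, 147.0], [0.675, 0.39, 0.0])]
side 426.8224743283168 [[-0.94, 0.23, -0.24, 0.33], [-0.33, -0.6, 0.73, 0.88], [0.02, 0.77, 0.64, 0.66], [0.0, 0.0, 0.0, 1.0]]
chamber [(0.63, [266.0, 207.0], [0.607, 0.152, 0.0])]
handle [(0.69, [336.0, 180.0], [0.454, 0.122, 0.1]), (0.6, [266.0, 152.0], [0.64, 0.07, 0.1])]
hood_hinge [(0.63, [221.0, 168.0], [0.712, 0.168, 0.1])]
spindle_top [(0.74, [266.0, 153.0], [0.61, 0.149, 0.153])]
tape_roll [(0.74, [267.0, 203.0], [0.565, 0.259, 0.108]), (0.61, [272.0, 173.0], [0.593, 0.155, 0.108])]
dish [(0.6, [233.0, 329.0], [0.543, 0.489, 0.0]), (0.59, [285.0, 273.0], [0.499, 0.333, 0.0])]
slide_box [(0.73, [365.0, 216.0], [0.378, 0.101, 0.0])]
petri_2 [(0.79, [359.0, 259.0], [0.365, 0.24, 0.0])]
vial_a [(0.75, [196.0, 270.0], [0.67, 0.388, 0.0])]
```

View pics/top0.png

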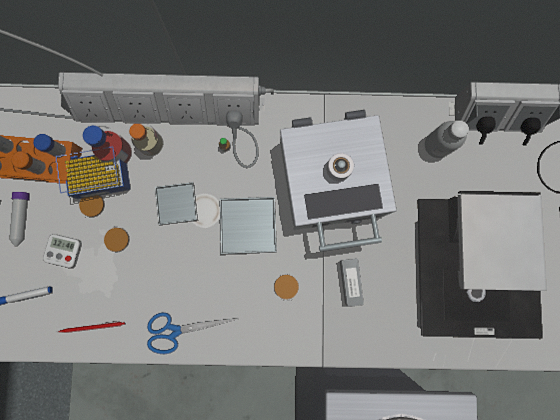

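View pics/side0.png

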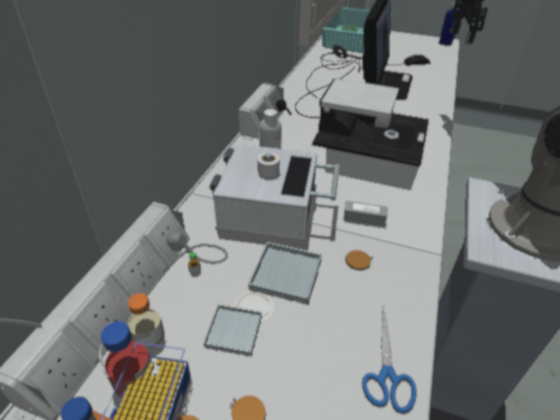

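Top picture:
- **Tape:** it sits on the spindle at (341,166). The white ring lying by the dishes at (207,210) is a look-alike.
- **Dishes:** the one at (248,226) is about 55 px, or 120 mm, so it is the one meant. The one at (177,204) is smaller.
- **Handle:** the bar is at (350,243). The box at (350,281) is the slide box.

Next I check the sizes and IK, then go up and over the tape.

```bash
python3 - <<'E'
from h import *
s=ctrl.get_state();print(s['clock'],s['tool_rot'],s['contact_force'])
R={}
for c in('top','side'):
    im=get_image(c)
    for r in outline_of(c,'dish')[:3]:
        m=r['mask'].astype(np.uint8);cs=max(cv2.findContours(m,0,2)[0],key=cv2.contourArea)
        w=np.array([atz(im,p[0],.012)[:2]*1000 for p in cs],np.float32)
        print(c,'dish',round(r['p'],2),cv2.minAreaRect(w))
    for n in('handle','spindle_top'):
        r=[q for q in tip_of(c,n) if np.linalg.norm(atz(im,q['centre'],.1)[:2]-([.455,.126] if n=='handle' else [.61,.15]))<.06]
        if r: R.setdefault(n,[]).append(ray(im,r[0]['centre']))
    if c=='top':
        for a in outline_of(c,'hood')[:1]:
            cs=max(cv2.findContours(a['mask'].astype(np.uint8),0,2)[0],key=cv2.contourArea)
            print('hood',cv2.minAreaRect(np.array([atz(im,p[0],.105)[:2]*1000 for p in cs],np.float32)))
        print('bar ends',atz(im,(320,248),.1),atz(im,(381,240),.1))
    else: print('monitor base',atz(im,(390,90),0),'top',[ (atz(im,(378,5),z)) for z in(.2,.3)])
for n in R: print(n,len(R[n]),tri(R[n]))
for p in[(.45,.12,.4),(.608,.152,.26),(.608,.152,.112),(.505,.333,.007),(.455,.128,.08),(.53,.14,.26),(.57,.145,.31)]:
    print(p,[None if q is None else np.round(q).tolist() for q in(ctrl.solve_ik(p,[180,0,98]),ctrl.solve_ik(p,[180,0,-82]))])
E
```

```text
1.05 [-1.79999135e+02  2.08070379e-03  2.64074199e+01] [0.15978256 0.33527576 0.60842984]
top dish 0.86 ((544.3803100585938, 491.469970703125), (85.8691177368164, 85.53541564941406), 9.386627197265625)
hood ((578.093505859375, 148.16424560546875), (255.30039978027344, 203.70521545410156), 10.050887107849121)
bar ends [0.44915946 0.18581015 0.1       ] [0.46724498 0.06571293 0.1       ]
side dish 0.72 ((541.1954345703125, 492.62225341796875), (86.51477813720703, 90.62238311767578), 8.828055381774902)
side dish 0.56 ((496.88629150390625, 332.7671813964844), (123.30237579345703, 131.92640686035156), 2.936023712158203)
monitor base [ 0.42085601 -0.61878367  0.        ] top [array([ 0.54761936, -0.92418946,  0.2       ]), array([ 0.50100653, -0.5335351 ,  0.3       ])]
handle 2 [0.45483058 0.13109143 0.10246102]
spindle_top 1 [0.47130955 0.24301202 0.71428571]
(0.45, 0.12, 0.4) [[28.0, 11.0, -56.0, 76.0, 9.0, 97.0, -18.0], [32.0, 13.0, -62.0, 76.0, 12.0, 97.0, 160.0]]
(0.608, 0.152, 0.26) [[12.0, 34.0, -49.0, 69.0, 25.0, 88.0, -25.0], [17.0, 38.0, -62.0, 69.0, 33.0, 91.0, 150.0]]
(0.608, 0.152, 0.112) [[13.0, 39.0, -46.0, 82.0, 29.0, 71.0, -29.0], [20.0, 46.0, -62.0, 82.0, 41.0, 76.0, 144.0]]
(0.505, 0.333, 0.007) [[1.0, 52.0, -60.0, 91.0, 48.0, 66.0, -62.0], [2.0, 53.0, -62.0, 91.0, 50.0, 67.0, 117.0]]
(0.455, 0.128, 0.08) [[22.0, 25.0, -50.0, 109.0, 23.0, 56.0, -31.0], [29.0, 31.0, -62.0, 109.0, 31.0, 60.0, 142.0]]
(0.53, 0.14, 0.26) [[18.0, 23.0, -49.0, 83.0, 17.0, 82.0, -23.0], [25.0, 28.0, -62.0, 82.0, 24.0, 84.0, 151.0]]
(0.57, 0.145, 0.31) [[14.0, 28.0, -49.0, 70.0, 21.0, 91.0, -23.0], [20.0, 32.0, -62.0, 70.0, 28.0, 93.0, 152.0]]
```

```bash
python3 - <<'E'
from h import *
ctrl.movel([.245,-.493,.40],velocity=.3)
q=np.array(ctrl.get_state()['qpos']);q[0]=-14;ctrl.set_joints(q.tolist())
s=ctrl.get_state();print(s['tcp_pos'],s['tool_rot'])
ctrl.move_to([.575,.147,.34],[180,0,98])
s=ctrl.get_state();print(s['clock'],s['qpos'],s['tcp_pos'])
im=get_image('wrist');save(im,'w1')
for n,z in(('spindle_top',.153),('tape_roll',.108),('handle',.1),('chamber',0)):
    print(n,[(round(r['p'],2),np.round(r['centre']).tolist(),np.round(atz(im,r['centre'],z),3).tolist()) for r in tip_of('wrist',n)[:3]])
for r in outline_of('wrist','tape_roll')[:2]: print(r['p'],r['box'],atz(im,r['box'][:2],.142))
for p in[(.608,.152,.112),(.505,.333,.007),(.455,.128,.08),(.53,.14,.26),(.57,.145,.31)]:
    q=ctrl.solve_ik(p,[180,0,98]);print(p,None if q is None else np.round(q).tolist())
E
```

```text
[0.54007681 0.10634756 0.39973045] [-1.79991392e+02  4.63221589e-02  1.01128033e+02]
5.0083 [-16.5846909   21.86847334   0.97530699  66.14960319  -0.3285199
  92.18952285  -7.7116837 ] [0.57476395 0.14638881 0.33842639]
spindle_top [(0.81, [309.0, 178.0], [0.605, 0.152, 0.153])]
tape_roll [(0.74, [305.0, 168.0], [0.605, 0.153, 0.108])]
handle [(0.77, [177.0, 170.0], [0.456, 0.128, 0.1])]
chamber [(0.93, [298.0, 156.0], [0.604, 0.148, 0.0])]
0.78 [307.3, 176.4, 48.2, 51.0] [0.60522144 0.15120249 0.142     ]
0.68 [236.5, 28.9, 100.7, 57.7] [0.51685637 0.27993629 0.142     ]
(0.608, 0.152, 0.112) [-16.0, 32.0, 1.0, 83.0, -0.0, 65.0, -7.0]
(0.505, 0.333, 0.007) [-33.0, 36.0, -3.0, 93.0, 3.0, 51.0, -29.0]
(0.455, 0.128, 0.08) [-17.0, 17.0, -1.0, 110.0, 0.0, 52.0, -10.0]
(0.53, 0.14, 0.26) [-17.0, 17.0, 0.0, 84.0, -0.0, 79.0, -8.0]
(0.57, 0.145, 0.31) [-16.0, 21.0, 1.0, 71.0, -0.0, 88.0, -8.0]
```

View pics/w1.png

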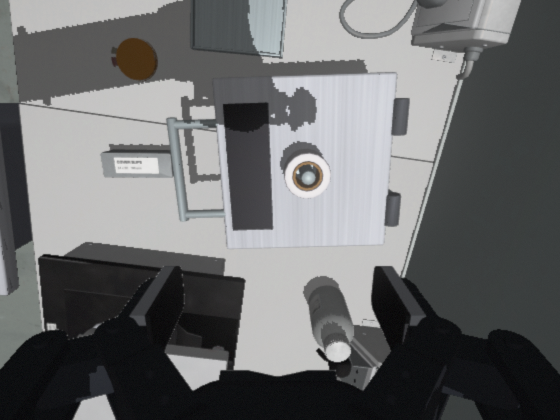

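The wrist view shows the tape on the spindle at (307,176), the handle bar at (177,170) and the slide box at (138,165). It agrees with the other views: tape at (0.605, 0.151), chamber yaw about 9°.

```bash
python3 - <<'E'
from h import *
x,y=.605,.1515;O=[180,0,99]
ctrl.move_to([x,y,.24],O)
print(ctrl.movel([x,y,.114],velocity=.12,contact_N=6))
print(ctrl.get_state()['tcp_pos'])
ctrl.command_gripper(.03,40)
s=ctrl.get_state();print(s['finger_gap'],s['gripper_force'],s['contact_force'],s['tcp_pos'])
print(ctrl.movel([x,y,.20],velocity=.08,contact_N=12))
s=ctrl.get_state();print(s['clock'],s['finger_gap'],s['gripper_force'],s['contact_force'],s['tcp_pos'])
im=get_image('side');save(im,'s2')
print(tip_of('side','tape_roll')[:2])
im=get_image('top')
for r in outline_of('top','dish')[:3]: print(r['p'],r['box'])
E
```

```text
False
[0.60585696 0.15176429 0.11516136]
0.049663649072301475 41.19927981868386 [-1.21593396  0.88588346  2.54549308] [0.60541711 0.1516009  0.11493193]
False
8.6667 0.049250762752138175 41.51384185999632 [-0.08278644 -0.47531041 -1.66033168] [0.60451022 0.15135241 0.19915089]
[{'centre': [270.7, 139.6], 'p': 0.97}, {'centre': [287.4, 274.6], 'p': 0.72}]
0.83 [177.1, 202.6, 43.1, 39.9]
0.78 [249.2, 225.2, 57.2, 64.4]
0.62 [335.9, 187.6, 118.7, 132.1]
```

View pics/s2.png

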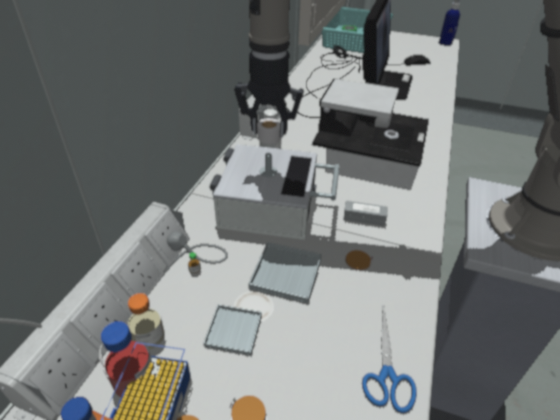

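The tape hangs free in the gripper at (270,130), above the bare spindle at (267,160), and the hood is still shut. Now to the 120 mm dish.

```bash
python3 - <<'E'
from h import *
x,y=.502,.332;O=[180,0,93]
ctrl.movel([.56,.25,.22],velocity=.25)
ctrl.move_to([x,y,.15],O)
print(ctrl.movel([x,y,.03],velocity=.12,contact_N=6))
print(ctrl.movel([x,y,.0085],velocity=.03,contact_N=3))
s=ctrl.get_state();print(s['tcp_pos'],s['contact_force'])
ctrl.command_gripper(.068)
ctrl.movel([x,y,.2],velocity=.15)
im=get_image('wrist');print('wr',[(r['p'],atz(im,r['centre'],.003)) for r in tip_of('wrist','tape_roll')[:2]])
im=get_image('side');save(im,'s3')
print([(r['p'],r['centre'],atz(im,r['centre'],.003)) for r in tip_of('side','tape_roll')[:2]],[(r['p'],r['centre'],atz(im,r['centre'],0)) for r in tip_of('side','dish')[:2]])
s=ctrl.get_state();print(s['clock'])
E
python3 -c "
import cv2;i=cv2.imread('pics/s3.png')[130:340,150:430];cv2.imwrite('pics/s3c.png',cv2.resize(i,None,fx=2.5,fy=2.5))"
```

```text
False
True
[0.50156706 0.33168744 0.01006433] [-0.1600887  -0.45053563  4.46134066]
wr [(0.81, array([0.50277372, 0.32842912, 0.003     ]))]
[(0.81, [289.3, 271.3], array([0.49132342, 0.32684794, 0.003     ]))] [(0.59, [286.4, 275.4], array([0.49412971, 0.3366872 , 0.        ])), (0.47, [334.9, 179.3], array([ 0.47937389, -0.01750564,  0.        ]))]
13.8
```

View pics/s3c.png

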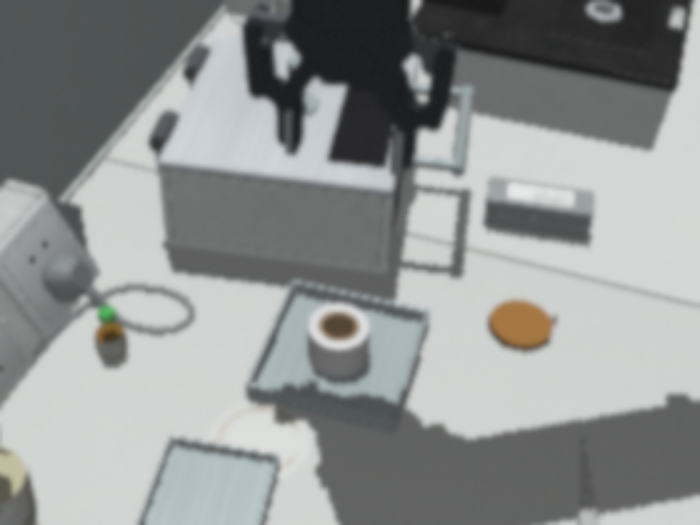

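The tape lies flat, well inside the dish (crop about (338,345)). Its surroundings are untouched. Next is the handle, with a quick wrist check on the way.

```bash
cat >> h.py <<'E'
U=np.array([np.cos(np.radians(9)),np.sin(np.radians(9)),0]);C=np.array([.605,.1515,0]);H=C+.1*U+[0,0,.1]
def bar(q,dx=0): return H-(.25*np.cos(q)+dx)*U+[0,0,.25*np.sin(q)]
def tcp(q): return bar(q)-[0,0,.019]
O9=[180,0,99]
E
python3 - <<'E'
from h import *
print(bar(0),[None if ctrl.solve_ik(tcp(q),O9) is None else 1 for q in(0,.3,.6,.8,.95)])
ctrl.command_gripper(.036)
b=bar(0)
ctrl.move_to([b[0],b[1],.22],O9)
im=get_image('wrist');h=[atz(im,r['centre'],.1) for r in tip_of('wrist','handle')[:2]];print(h)
im=get_image('top');print([atz(im,r['centre'],.1) for r in tip_of('top','handle')[:2]])
h=[p for p in h if np.linalg.norm(p-b)<.012]
if h:
    e=float((h[0]-b)@U);print('corr along u',e)
    b=b+e*.5*U
print(ctrl.movel([b[0],b[1],.079],velocity=.1,contact_N=4))
s=ctrl.get_state();print(s['tcp_pos'],s['contact_force'],s['clock'])
ctrl.command_gripper(.0,25)
s=ctrl.get_state();print(s['finger_gap'],s['gripper_force'],s['contact_force'],s['tcp_pos'])
im=get_image('side');save(im,'s4')
E
python3 -c "
import cv2;i=cv2.imread('pics/s4.png')[90:300,200:480];cv2.imwrite('pics/s4c.png',cv2.resize(i,None,fx=2.5,fy=2.5))"
```

```text
[0.45684675 0.12803483 0.1       ] [1, 1, 1, 1, 1]
[array([0.4582651 , 0.12677361, 0.1       ]), array([0.64609787, 0.13612916, 0.1       ])]
[array([0.45481638, 0.12765245, 0.1       ])]
corr along u 0.001203593511442201
False
[0.45804949 0.12831319 0.07961047] [-0.33503423 -0.78867063  0.03841172] 16.8167
0.010903474921113864 24.766482710838318 [-1.73483027  0.13315331  2.95778055] [0.45720981 0.12815538 0.07927492]
```

View pics/s4c.png

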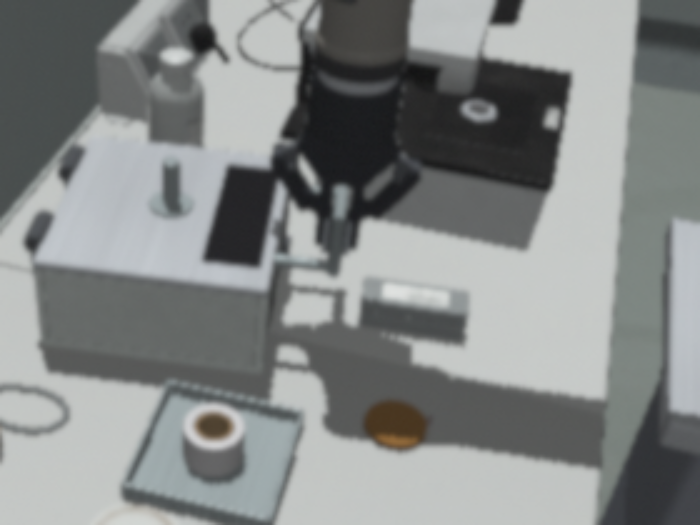

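The fingers are closed on the bar (crop (335,235), gap 11 mm). Raising the hood along its arc.

```bash
cat >> h.py <<'E'
def go(q,off,v=.09):
    p=bar(q)+off
    ctrl.movel(p.tolist(),O9,velocity=v)
    s=ctrl.get_state();t=np.array(s['tcp_pos'])-off-H
    print(q,round(float(np.arctan2(t[2],-(t@U))),3),np.round(s['contact_force'],1),round(s['finger_gap'],4),round(s['clock'],1))
    return np.abs(s['contact_force']).max()
E
python3 - <<'E'
from h import *
off=np.array(ctrl.get_state()['tcp_pos'])-bar(0)
np.save('off.npy',off);print(off)
for q in np.arange(.08,.83,.08):
    if go(q,off)>25: print('STOP');break
im=get_image('side');save(im,'s5');print([(r['p'],r['centre']) for r in tip_of('side','handle')[:2]])
E
```

```text
[ 0.0003672   0.00011279 -0.02072806]
0.08 0.079 [-0.3  0.9 -1.3] 0.0108 17.6
0.16 0.158 [-0.5  0.9 -1.6] 0.011 17.9
0.24 0.238 [-1.   0.1 -0.7] 0.0112 18.3
0.32 0.317 [-3.4 -0.2 -0.6] 0.0112 18.7
0.4 0.398 [-4.8  0.8  0.9] 0.0113 19.1
0.48000000000000004 0.479 [-5.8  0.3  1.6] 0.011 19.4
0.5599999999999999 0.559 [-8.7 -1.   3.1] 0.0107 19.8
0.64 0.639 [-9.3 -0.6  5.8] 0.0107 20.2
0.72 0.72 [-11.4  -0.8   8. ] 0.0106 20.6
0.7999999999999999 0.802 [-12.2  -1.   10.4] 0.011 20.9
[(0.77, [308.7, 103.2]), (0.31, [359.9, 261.0])]
```

View pics/s5.png

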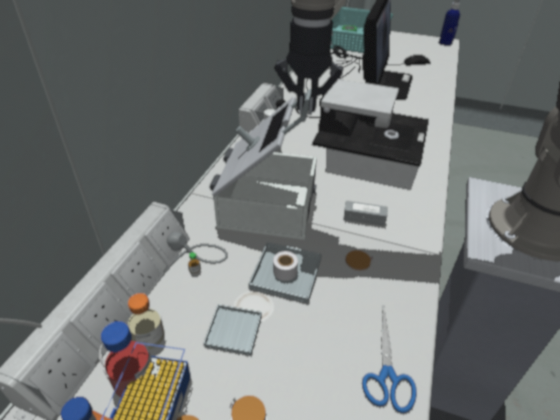

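The hood is gripped and at about 46°. The bar is at (309,103), and the tape is still in the dish. The forces show the path about 1–2 mm too short radially, so I add a little radius, go past the balance point, then ease back.

```bash
python3 - <<'E'
from h import *
off=np.load('off.npy')
def r(q,v):
    d=.0015*(-np.cos(q)*U+[0,0,np.sin(q)]); return go(q,off+d,v)
for q in(.86,.92,.95): r(q,.06)
ctrl.wait(.8);r(.95,.05)
im=get_image('side');save(im,'s6')
for n in[tip_of('side','handle')[0]]:
    print(n['centre'],np.round(bar(.95),3))
for q in(.9,.85,.8,.75,.71): r(q,.05)
ctrl.wait(.7);r(.71,.05)
im=get_image('side');save(im,'s7');n=tip_of('side','handle')[0]['centre']
# hood angle from the picture: closest predicted bar point
T=np.linalg.inv(np.array(im['T']))
def px(p):
    c=T[:3,:3]@p+T[:3,3];return np.array([im['cx']+im['fx']*c[0]/-c[2],im['cy']-im['fy']*c[1]/-c[2]])
qs=np.arange(.4,1.2,.01);d=[np.linalg.norm(px(bar(q))-n) for q in qs];print('seen q',qs[np.argmin(d)],min(d))
E
```

```text
0.86 0.867 [-6.7  0.   7.3] 0.0108 21.4
0.92 0.927 [-6.4  0.5  8.2] 0.0109 21.9
0.95 0.96 [-6.4  0.2  7.5] 0.0107 22.1
0.95 0.959 [-5.9  1.2  8.4] 0.0112 23.2
[290.9, 93.5] [0.56  0.144 0.303]
0.9 0.909 [-5.6 -0.3  7.9] 0.0109 23.7
0.85 0.859 [-5.4  0.6  7.7] 0.0109 24.1
0.8 0.807 [-5.9  0.8  5.9] 0.0111 24.5
0.75 0.756 [-6.  -0.1  6.3] 0.0113 24.9
0.71 0.715 [-5.6  0.9  4.3] 0.0107 25.2
0.71 0.716 [-5.7  1.5  5. ] 0.0112 26.2
seen q 0.7000000000000003 2.308569575815425
```

View pics/s7.png

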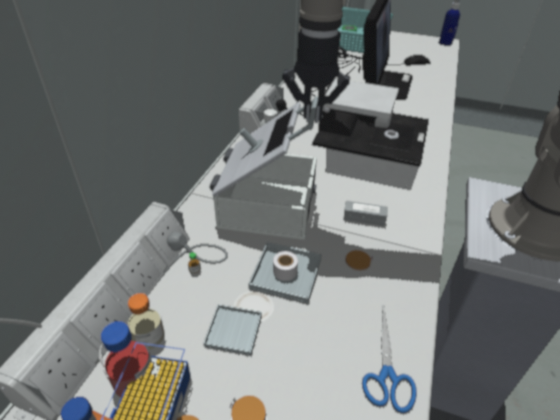

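The gripper holds the bar at (318,118) with the hood at about 0.71 rad (41°). The tape is flat in the dish at (286,265), and the bystanders are where they stood.

```bash
python3 -c "
from rig import job
print(job.finish_job())"
```

```text
the job is handed in; nothing more can be done
None
```

The job is handed in: the tape lies flat in the 120 mm dish, and after going to about 0.96 rad (55°) the hood is held at about 0.71 rad (41°), just below balance, at about 26 s of the 64 s allowed.

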